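# Fetch the plug tester from behind the locker's sliding windows

### The job

Fetch the plug tester out of the low steel locker: slide the clear window over its bay fully open (the other window may have been left in the way), lift the tester out and lay it down, without dropping it, flat in the steel cradle on the bench with its round pin end towards the cradle's upright end plate. Then leave both windows fully shut. Do not move the cap in the other bay, nor the handset or the white coupling.

Things in the scene. Friction and masses are not known exactly. Their poses are not given: they have to be found in the camera images.
- locker: Low fixed steel box, 180 (x) x 390 (y) x 94 mm. Origin: centre of its underside; y along its length, -x faces the robot. Left bay (y 4 to 190 mm) and right bay (y -190 to -4), 168 mm in x, floor at z = 4 mm, walls to 76. Clear windows close it from above and slide along y on two tracks, one above the other, so each can cover the other bay. Which bay holds the tester varies.
- window_left (a joint): Slide of the left window (clear sheet 5 mm thick, underside at z = 86 mm in the locker, thin aluminium edging), m. 0 = shut: it covers locker y -10 to 190 mm; it opens towards locker -y, up to 0.165 = fully open (then it covers y -175 to 25 mm, over the right bay). Friction about 2 N; it stays where it is left.
- window_right (a joint): Slide of the right window (clear sheet 5 mm thick, underside at z = 78 mm in the locker, passes under the left one), m. 0 = shut: it covers locker y -190 to 10 mm; it opens towards locker +y, up to 0.165 = fully open. Friction about 2 N; it stays where it is left.
- window_left_grip (a point): Grip point of the left window's handle, an upright black fin 30 (x) x 12 (y) mm standing on the sheet, top at z = 128 mm; this point is on the fin's axis 12 mm below its top, 25 mm above the sheet, at locker x = -20 mm, y = 170 mm minus the joint value. Axes as the locker's.
- window_right_grip (a point): Grip point of the right window's handle, an upright black fin 30 (x) x 12 (y) mm on a bracket in front of the locker's front wall, top at z = 128 mm, bracket's top at 83 mm; this point is on the fin's axis 12 mm below its top, at locker x = -118 mm, y = -170 mm plus the joint value. Axes as the locker's.
- tester: Loose plug tester, 130 mm long, 40 mm wide, 40 mm high, about 0.4 kg, lying flat in one bay: a black square grip (85 x 40 x 40 mm, x -65 to 20 mm) with a round metal plug end (diameter 40, x 20 to 65 mm) carrying short brass pins. Origin: centre of its underside, near below its centre of mass; x points towards the pins, z up.
- tester_pins (a point): Centre of the tester's round pin face, 65 mm from its origin along its x, 20 mm above its underside.
- cradle: Fixed steel cradle on the bench: trough along its x, 156 mm long, 58 mm wide inside, grey floor 4 mm thick, side walls 14 mm high and 5 mm thick; at the +x end an upright plate 42 mm high, inner face at x = 74 mm; open at the -x end. Origin: centre of its underside.
- cap: Loose round grey dust cap, diameter 66, 48 mm high, standing in the other bay. Origin: centre of its underside. Bystander.
- handset: Loose black radio handset standing beside the cradle on a 75 x 60 mm foot, 132 mm high plus a stub aerial to 204 mm. Origin: centre of its underside. Bystander.
- coupling: Loose white coupling standing behind the locker, diameter 74, 115 mm high. Origin: centre of its underside. Bystander.
Mind the look-alikes: they are no part of the job. Of the things like the cradle, leave any that is pink or yellow; of the rest the smaller one is meant.

How it is judged:
By the outcome, as a careful person would: the job done as asked, in the order asked, and still so for the second after the job is handed in, with the robot touching nothing.
It also fails if it takes over 70 s, if anything falls off the work surface, if the arm or the gripper's body presses on something with over 40 N, if the wrist force passes 120 N, or if a joint passes its speed limit or range.

### The arm

A 6-joint arm with a two-finger parallel gripper is mounted at the origin on the work surface. World frame = base frame: x ahead of the robot, y to its left, z up, the work surface at z = 0. Lengths are in m, angles in rad, forces in N, time in s.
With the tool pointing down it reaches from about 0.4 to 0.925 m from the base axis. Payload 3.4 kg.
Tool frame: the origin (TCP) lies on the centre line of the jaws, within the pads' length; the fingertips stand 22 mm ahead of it and the grasp point (between the pads) lies 3 mm ahead of it; z points along the fingers, y is the line along which they close (so a half turn about z gives the same grasp; the last joint's range is limited). The gripper opens to 85 mm and grips with 20 to 120 N. Pads are 22 mm wide; open, the fingers measure 114 mm over their backs; the gripper's body (76 mm by 85 mm) begins 54 mm behind the grasp point. The pads swing forward as they close: fully open they stand 13 mm farther back than shut.
Start: joints at [-1.292, 0.307, 1.506, -0, 1.328, -0.073], TCP at [0.198, -0.54, 0.253] pointing down, gripper open.
Joint ranges: [-3.12, 3.12], [-1.05, 2.28], [0.14, 2.33], [-1.42, 4.57], [0.1, 2.73], [-2.68, 2.68]. Speed limits (rad/s): [2.57, 2.57, 3.14, 3.14, 3.14, 3.14].

### API

Orientations are given as a rotation vector (axis times angle).
In Python, from plant import bot, optics gives the robot as it stands.
- The arm moves only by the tool jog_arm, never from a script. Its argument "motion" is text: rows parted by semicolons, each of 4 numbers parted by spaces: the shift along the world's x, y, z in cm, then the turn about the world's z in degrees. A call has 1 to 10 rows; each row shifts and turns the commanded pose from where the row before left it; what a row does not reach is not made up. A row lasts 1/8 s, in which the tool goes at most 62.5 mm and 10.7 degrees, less where a joint would pass 70% of its speed; a pose out of reach is approached as far as the arm can. A call with a gripper value outside its range is refused whole. "gripper" is the opening in per cent of the stroke, from 0 (shut) to 100 (fully open), set as the call begins (left out, the last holds). The fingers move at their own pace and stop on an object; the grip force is fixed at half the most. Time passes only in rows, so rows that do not move let the fingers close. It gives the time, the measured TCP pose, the force, the opening and the grip force at its end, in the units of the state.
- bot.observe(): the state, without advancing time (a new reading comes with each control period).
- optics.read_camera(name): name is "scene" or "top" or "wrist"; returns the picture (420x560x3 uint8, blue, green, red); there is no depth.
- optics.camera_info(name): a dict with "intrinsics" (3x3 intrinsics, pixels), "xyz" and "orientation" of the camera in the world. Camera axes: x right, y down, z forward; pixel columns grow to the right and rows downward; lengths in m; the calibration is good to about 2 mm. The wrist camera is an equidistant fisheye: a pixel r from the principal point sees the ray r / f radians off the axis. A picture is of the moment at which its call begins: read the wrist's pose just before it. camera_info takes no time and is no camera call; for the wrist camera it gives the pose at the moment of the call.
- bot.finish_job(): hands the job in; it is judged then, once.
The state is a dict: "clock": time; "joint_positions": joint angles; "joint_vel": joint speeds; "joint_efforts": joint torques, N m; "tcp_pos": TCP position; "orientation": TCP orientation; "ft_force": force on the tool from outside, world axes, zero at the start; "torque": the same for the moment, N m; "grip_width": opening from 0.0 (shut) to 1.0 (fully open); "gripper_force": force on a finger pad.
Only numpy, scipy, OpenCV 4.12 (cv2) and the standard library are available. Lean on these libraries where they do the work, as an engineer would, in place of code of your own. Each camera call takes 0.05 s, during which the arm holds its last target. There are 200 camera calls.

## Working session

There is one attempt and no reset: what is moved stays moved. The work goes in short steps, Python scripts to look and compute and a tool call to move; the robot and the scene stay as the last step left them, time stands still between calls to the robot, and variables do not carry over. Pictures are saved under pics/ and viewed, at most 12 in all, crops included, and the job is handed in when it is done.

Besides the shell and the picture viewer there is one more tool, called after ">>>" by a JSON object that holds its "fn" and its "kwargs". jog_arm: Moves the arm, as the interface text tells. Its arguments: {"type":"object","properties":{"motion":{"type":"string"},"gripper":{"type":"number"}},"required":["motion"]}

```bash
mkdir -p pics; cat > h.py <<'E'
import numpy as np,cv2
from scipy.spatial.transform import Rotation as R
from plant import bot,optics
def info(n):
    i=optics.camera_info(n); K=np.array(i["intrinsics"]); o=np.array(i["orientation"])
    M=o if o.shape==(3,3) else R.from_rotvec(o).as_matrix() if o.size==3 else R.from_quat(o).as_matrix()
    return K,np.array(i["xyz"]),M
def pix(n,u,v,z):
    K,c,M=info(n); d=M@np.linalg.inv(K)@np.array([u,v,1.]); return c+d*(z-c[2])/d[2]
def proj(n,p):
    K,c,M=info(n); q=K@M.T@(np.array(p)-c); return q[:2]/q[2]
E
python3 - <<'E'
from h import *
for n in("top","scene"):
    a=optics.read_camera(n); cv2.imwrite(f"pics/{n}0.png",a); cv2.imwrite(f"pics/{n}0b.png",cv2.resize(a,(800,600),interpolation=cv2.INTER_CUBIC))
    print(n,optics.camera_info(n))
print(bot.observe())
E
```

```text
top {'intrinsics': array([[531.11814164,   0.        , 277.5774266 ],
       [  0.        , 531.11814164, 212.79923948],
       [  0.        ,   0.        ,   1.        ]]), 'xyz': array([ 0.2320554 , -0.1046331 ,  1.74847781]), 'orientation': array([-2.13076411,  2.11808109, -0.20757328])}
scene {'intrinsics': array([[395.3172476 ,   0.        , 281.08331847],
       [  0.        , 395.3172476 , 206.21585344],
       [  0.        ,   0.        ,   1.        ]]), 'xyz': array([ 1.26739912, -0.2260633 ,  0.99145022]), 'orientation': array([-2.00537364, -1.61823508,  0.57515044])}
{'clock': 0.1, 'joint_positions': array([-1.29248587e+00,  3.07509107e-01,  1.50753887e+00,  1.79055833e-05,
        1.32839726e+00, -7.35029694e-02]), 'joint_vel': array([-1.25944931e-03,  3.43326207e-05, -2.48288191e-03,  9.20955956e-04,
        4.55875045e-04,  6.83206742e-04]), 'joint_efforts': array([ 3.93548839e-05, -4.58530247e+01, -2.52607530e+01, -1.96608835e-04,
        5.65440132e-03,  2.88603121e-05]), 'tcp_pos': array([ 0.1979664 , -0.53922746,  0.25246833]), 'orientation': array([-3.09129742e+00, -5.49452151e-01,  2.70164089e-04]), 'ft_force': array([0.5887808 , 0.43827153, 0.14625037]), 'torque': array([-0.00491934,  0.01272982, -0.01361072]), 'gripper_force': 0.0, 'grip_width': 0.9974148088751282}
```

View pics/top0b.png

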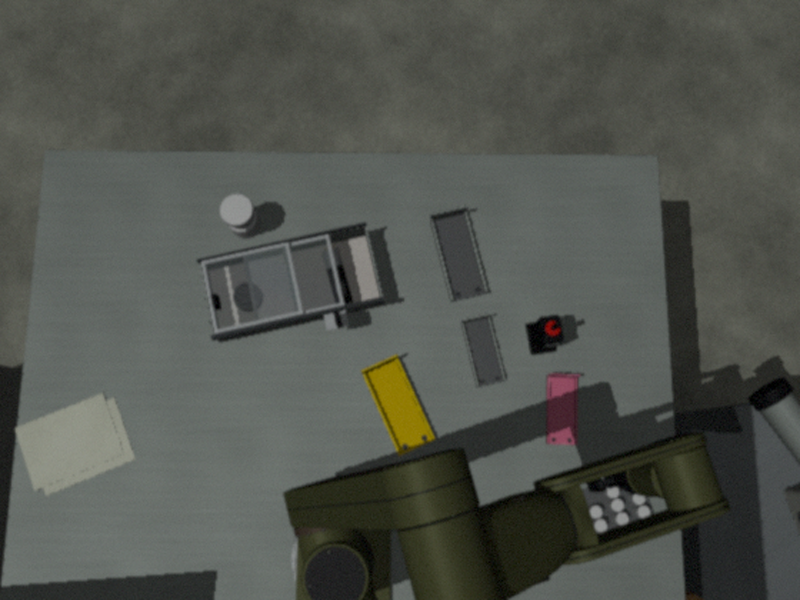

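View pics/scene0b.png

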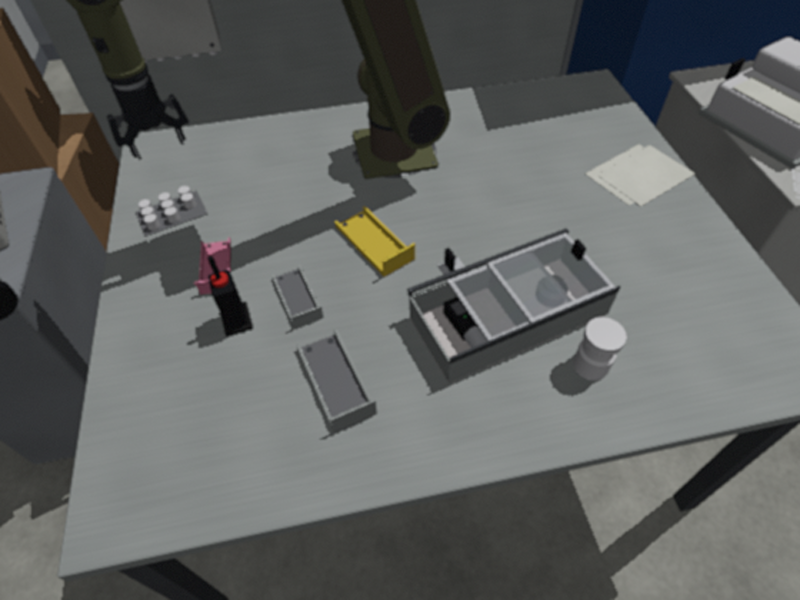

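Look-alike trays in the top view: yellow (400,405) and pink (562,408), both excluded, then large grey (460,255) and small grey (484,350). The smaller grey one next to the handset fits the description. Next I'll take enlarged crops.

```bash
python3 - <<'E'
import cv2,numpy as np
a=cv2.imread("pics/top0.png")
# crop cols 130-410? use 130..396 x rows 130..280 
c=a[135:280,130:400]; c=cv2.resize(c,None,fx=2.96,fy=2.96,interpolation=cv2.INTER_CUBIC)
c=cv2.convertScaleAbs(c,alpha=1.6,beta=10);cv2.imwrite("pics/c1.png",c);print(c.shape)
a=cv2.imread("pics/scene0.png")
c=a[150:290,180:440]; c=cv2.resize(c,None,fx=3,fy=3,interpolation=cv2.INTER_CUBIC)
c=cv2.convertScaleAbs(c,alpha=1.6,beta=10);cv2.imwrite("pics/c2.png",c);print(c.shape)
E
```

```text
(429, 799, 3)
(420, 780, 3)
```

View pics/c1.png

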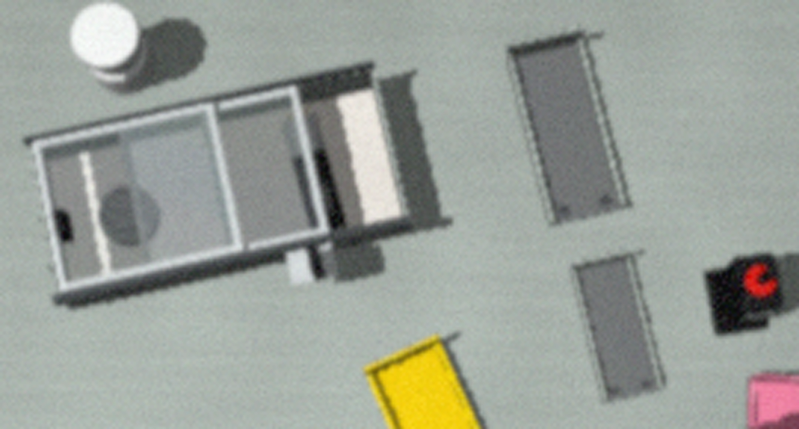

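View pics/c2.png

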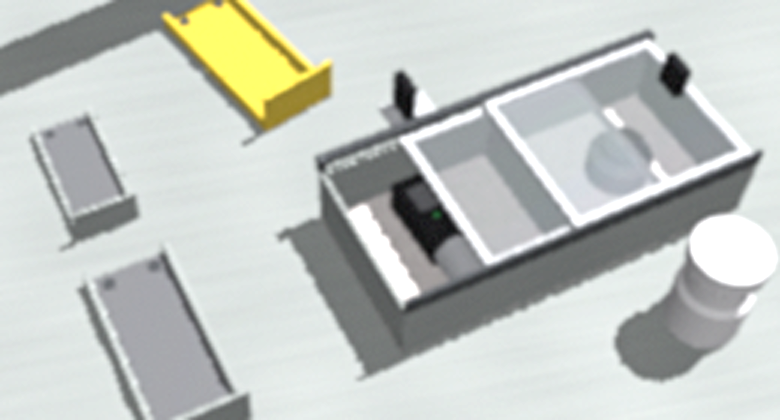

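```bash
cat >> h.py <<'E'
def c1(x,y,z): return pix("top",130+x/2.96,135+y/2.96,z)
def c2(x,y,z): return pix("scene",180+x/3,150+y/3,z)
E
python3 - <<'E'
from h import *
np.set_printoptions(precision=4,suppress=True)
P=[c1(*p,.094)[:2] for p in [(27,140),(373,65),(408,222),(58,303)]]
print("locker",np.array(P),[np.linalg.norm(P[i]-P[(i+1)%4]) for i in range(4)])
P2=[c2(*p,.094)[:2] for p in [(762,155),(405,305),(320,163),(650,35)]]
print("scene",np.array(P2),[np.linalg.norm(P2[i]-P2[(i+1)%4]) for i in range(4)])
for nm,P_ in(("top",P),("sc",P2)):
    C=np.mean(P_,0);d=(P_[0]+P_[3]-P_[1]-P_[2]);yaw=np.arctan2(-d[0],d[1]);print(nm,C,np.degrees(yaw))
    Ry=np.array([[np.cos(yaw),-np.sin(yaw)],[np.sin(yaw),np.cos(yaw)]])
    L=lambda p:(Ry.T@(p[:2]-C))
    print("edgeL",L(c1(226,176,.091)),"edgeR",L(c1(309,161,.083)),"edgeLL",L(c1(52,215,.091)),"Lgrip(top)",L(c2(678,58,.128)),"Rgrip top",L(c2(403,73,.128)))
    print("led",L(c2(437,214,.044)),"tester black corner",L(c2(393,187,.044)))
Q=np.array([c1(*p,.009)[:2] for p in[(578,268),(632,258),(658,382),(606,395)]])
print("cradle",Q,[np.linalg.norm(Q[i]-Q[(i+1)%4]) for i in range(4)],Q.mean(0)); d=Q[0]+Q[1]-Q[2]-Q[3];print(np.degrees(np.arctan2(d[1],d[0])))
Q=np.array([c2(*p,.004)[:2] for p in[(40,140),(82,125),(132,195),(75,212)]]);print("cr sc",Q,Q.mean(0))
print("plate top",[c2(*p,.042)[:2] for p in[(75,212),(135,197)]],"handset top",c1(728,300,.132)[:2], c1(762,280,.18)[:2])
E
```

```text
locker [[ 0.6458  0.3312]
 [ 0.7328 -0.0419]
 [ 0.5581 -0.0818]
 [ 0.4681  0.2886]] [np.float64(0.38311113782661393), np.float64(0.1791795694029784), np.float64(0.38118027311806774), np.float64(0.18271614867181565)]
scene [[ 0.6581  0.3383]
 [ 0.7467 -0.0397]
 [ 0.5749 -0.0785]
 [ 0.4836  0.295 ]] [np.float64(0.38821677555096995), np.float64(0.1761052570060521), np.float64(0.3845298569086657), np.float64(0.17974742800434926)]
top [0.6012 0.124 ] 13.390840574957194
edgeL [ 0.0046 -0.0101] edgeR [ 0.0027 -0.1008] edgeLL [0.0046 0.1805] Lgrip(top) [-0.0122  0.1736] Rgrip top [-0.1141 -0.08  ]
led [-0.0003 -0.0985] tester black corner [-0.0486 -0.1217]
sc [0.6158 0.1288] 13.46157993923859
edgeL [-0.0107 -0.0114] edgeR [-0.0127 -0.102 ] edgeLL [-0.0105  0.1792] Lgrip(top) [-0.0273  0.1724] Rgrip top [-0.1295 -0.0811]
led [-0.0157 -0.0997] tester black corner [-0.064  -0.1229]
cradle [[ 0.5235 -0.2718]
 [ 0.5353 -0.3326]
 [ 0.3962 -0.3589]
 [ 0.3815 -0.3011]] [np.float64(0.061971769798410944), np.float64(0.14160560153184001), np.float64(0.059660208783380346), np.float64(0.14506580223218435)] [ 0.4591 -0.3161]
11.188636964501411
cr sc [[ 0.4084 -0.3526]
 [ 0.3971 -0.3061]
 [ 0.5042 -0.264 ]
 [ 0.5132 -0.3241]] [ 0.4557 -0.3117]
plate top [array([ 0.5422, -0.3204]), array([ 0.5367, -0.2599])] handset top [ 0.4702 -0.4155] [ 0.4838 -0.4413]
```

>>> {"fn": "jog_arm", "kwargs": {"motion": "2.8 5 0 -0.6;2.8 5 0 -0.6;2.8 5 0 -0.6;2.8 5 0 -0.6;2.8 5 0 -0.6;2.8 5 0 -0.6;2.8 5 0 -0.6;2.8 5 0 -0.6;2.8 5 0 -0.6;2.8 5 0 -0.6", "gripper": 60}}

```text
clock: 1.35
tcp_pos: [0.4786, -0.038, 0.2531]
orientation: [3.117, 0.387, -0.0]
ft_force: [1.3, -0.4, -0.6]
grip_width: 0.602
gripper_force: 0.0
```

>>> {"fn": "jog_arm", "kwargs": {"motion": "1.6 2.9 0 -0.7;1.6 2.9 0 0;0 0 0 0;0 0 0 0"}}

```text
clock: 1.85
tcp_pos: [0.5094, 0.0179, 0.2528]
orientation: [3.119, 0.369, -0.003]
ft_force: [0.3, 0.3, -0.2]
grip_width: 0.6
gripper_force: 0.0
```

```bash
python3 - <<'E'
from h import *
i=optics.camera_info("wrist");a=optics.read_camera("wrist");print(i,bot.observe()["tcp_pos"])
cv2.imwrite("pics/w1.png",cv2.resize(a,(800,600),interpolation=cv2.INTER_CUBIC))
a=optics.read_camera("scene");cv2.imwrite("pics/s1.png",a)
E
```

```text
{'intrinsics': array([[325.1922621 ,   0.        , 282.78571913],
       [  0.        , 325.1922621 , 210.82270463],
       [  0.        ,   0.        ,   1.        ]]), 'xyz': array([0.57897584, 0.03472755, 0.37263841]), 'orientation': array([ 2.2788462 , -1.79703965, -0.26159151])} [0.50936629 0.01756224 0.25297509]
```

View pics/w1.png

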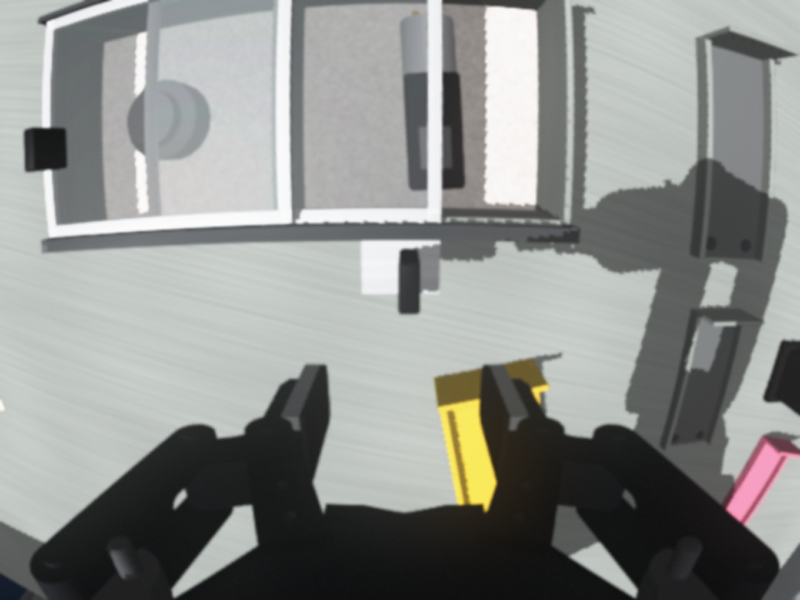

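```bash
cat >> h.py <<'E'
def wr(i,u,v,z,s=0.7):
    K=np.array(i["intrinsics"]);c=np.array(i["xyz"]);M=R.from_rotvec(i["orientation"]).as_matrix()
    x=(u*s-K[0,2]);y=(v*s-K[1,2]);r=np.hypot(x,y)+1e-9;t=r/K[0,0]
    d=M@np.array([x/r*np.sin(t),y/r*np.sin(t),np.cos(t)]);return c+d*(z-c[2])/d[2]
def loc(p,C,yaw=np.radians(13.4)):
    Q=np.array([[np.cos(yaw),-np.sin(yaw)],[np.sin(yaw),np.cos(yaw)]]);return Q.T@(np.array(p)[:2]-C)
E
python3 - <<'E'
from h import *
np.set_printoptions(precision=4,suppress=True)
i=optics.camera_info("wrist")
C=np.array([.6085,.1265])
def s(n,*a):
    p=wr(i,*a);print(n,p[:2],loc(p,C))
s("fin -x top",409,313,.128);s("fin base top?",409,250,.083)
s("rail front left",45,243,.094);s("rail front right",578,230,.094)
s("win L right edge",291,222,.091);s("winL leftedge",50,225,.091);s("winR edge",435,217,.083)
s("Lfin",26,150,.128);s("Lfin",50,170,.128)
for n,a in dict(tl=(403,73),tr=(461,73),bl=(409,189),br=(465,188)).items(): s("tester "+n,*a,.044)
s("back of round",428,15,.024)
Q=[]
for a in((692,312),(748,321),(718,441),(668,440)): s("cradle",*a,.014);
E
```

```text
fin -x top [0.502  0.0127] [-0.1299 -0.086 ]
fin base top? [0.5286 0.0187] [-0.1027 -0.0864]
rail front left [0.4799 0.2907] [-0.0871  0.1895]
rail front right [ 0.5694 -0.0815] [-0.0863 -0.1933]
win L right edge [0.5309 0.0945] [-0.0829 -0.0132]
winL leftedge [0.4938 0.2886] [-0.074   0.1842]
winR edge [0.5529 0.0078] [-0.0816 -0.1026]
Lfin [0.5518 0.2859] [-0.0182  0.1682]
Lfin [0.541  0.2593] [-0.0349  0.1448]
tester tl [0.6443 0.0502] [ 0.0171 -0.0826]
tester tr [0.6545 0.011 ] [ 0.0179 -0.123 ]
tester bl [0.5645 0.0268] [-0.0659 -0.0868]
tester br [ 0.5748 -0.0114] [-0.0648 -0.1263]
back of round [0.6983 0.0439] [ 0.0682 -0.1011]
cradle [ 0.5272 -0.2557] [-0.1676 -0.3529]
cradle [ 0.5354 -0.3345] [-0.178  -0.4315]
cradle [ 0.3977 -0.3705] [-0.3203 -0.4346]
cradle [ 0.3915 -0.2952] [-0.3088 -0.3599]
```

The wrist view shows the right fin at (409,250–313). The tester is at (403–465, 15–189), with its pins away from the robot, partly under the edge of the right window. The left window is shut. I'm descending onto the right fin.

>>> {"fn": "jog_arm", "kwargs": {"motion": "0.2 0 -4.5 0;0.2 0 -4.5 0;0.1 0 -3 0;0 0 -1.4 0;0 0 0 0"}}

```text
clock: 2.58
tcp_pos: [0.5145, 0.0176, 0.1189]
orientation: [-3.12, -0.366, 0.003]
ft_force: [-0.1, 0.3, 0.6]
grip_width: 0.602
gripper_force: 0.0
```

>>> {"fn": "jog_arm", "kwargs": {"motion": "0 0 0 0;0 0 0 0;0 0 0 0;0 0 0 0", "gripper": 0}}

```text
clock: 3.08
tcp_pos: [0.5161, 0.018, 0.1207]
orientation: [3.119, 0.368, 0.004]
ft_force: [-0.9, -0.4, 5.9]
grip_width: 0.126
gripper_force: 58.9
```

>>> {"fn": "jog_arm", "kwargs": {"motion": "-0.12 0.49 0 0;-0.23 0.97 0 0;-0.23 0.97 0 0;-0.23 0.97 0 0;-0.23 0.97 0 0;-0.23 0.97 0 0;-0.23 0.97 0 0;-0.12 0.49 0 0;0 0 0 0;0 0 0 0"}}

```text
clock: 4.32
tcp_pos: [0.4997, 0.0868, 0.1207]
orientation: [-3.119, -0.368, -0.004]
ft_force: [-0.0, 1.3, 7.0]
grip_width: 0.131
gripper_force: 59.0
```

>>> {"fn": "jog_arm", "kwargs": {"motion": "-0.09 0.39 0 0;-0.07 0.29 0 0;-0.05 0.2 0 0;0 0 0 0;0 0 0 0"}}

```text
clock: 4.95
tcp_pos: [0.4977, 0.095, 0.1207]
orientation: [3.12, 0.368, 0.004]
ft_force: [-1.0, -1.3, 6.4]
grip_width: 0.13
gripper_force: 59.0
```

>>> {"fn": "jog_arm", "kwargs": {"motion": "-0.05 0.2 0 0;-0.05 0.2 0 0;0 0 0 0;0 0 0 0"}}

```text
clock: 5.45
tcp_pos: [0.4974, 0.0962, 0.1207]
orientation: [3.114, 0.37, 0.005]
ft_force: [1.3, -12.0, 5.9]
grip_width: 0.126
gripper_force: 59.2
```

>>> {"fn": "jog_arm", "kwargs": {"motion": "0.02 -0.1 0 0;0 0 0 0;0 0 0 0", "gripper": 50}}

```text
clock: 5.82
tcp_pos: [0.4959, 0.0983, 0.1193]
orientation: [-3.12, -0.368, 0.0]
ft_force: [-0.1, -0.7, -0.5]
grip_width: 0.503
gripper_force: 0.0
```

>>> {"fn": "jog_arm", "kwargs": {"motion": "0 0 3 0;0 0 4 0;0.6 -2.5 4 0.6;1.5 -2.5 2 1;2 -2 0 1;2 -1 0 0;2 0 0 0;0 0 0 0;0 0 0 0", "gripper": 80}}

```text
clock: 6.95
tcp_pos: [0.5759, 0.0184, 0.2488]
orientation: [-3.11, -0.439, 0.003]
ft_force: [0.2, 0.8, -0.4]
grip_width: 0.802
gripper_force: 0.0
```

```bash
python3 - <<'E'
from h import *
i=optics.camera_info("wrist");a=optics.read_camera("wrist");np.save("w2.npy",i,allow_pickle=True)
print(bot.observe()["tcp_pos"])
cv2.imwrite("pics/w2.png",cv2.resize(a,(800,600),interpolation=cv2.INTER_CUBIC))
cv2.imwrite("pics/s2.png",optics.read_camera("scene"))
E
```

```text
[0.57583619 0.01840128 0.24897867]
```

View pics/w2.png

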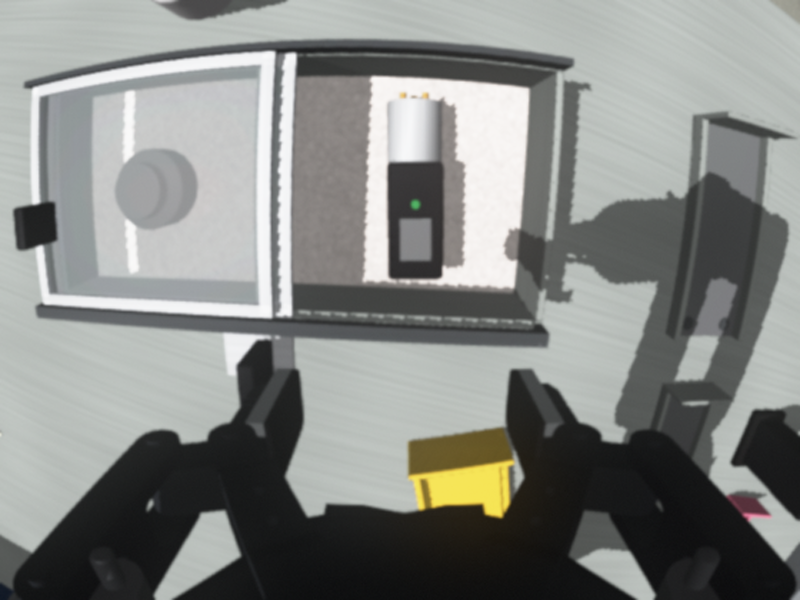

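The window is now fully open. The tester is in full view: black part (388–442, 162–278), metal end up to row 98. I'll compute its pose.

```bash
python3 - <<'E'
from h import *
np.set_printoptions(precision=4,suppress=True)
i=np.load("w2.npy",allow_pickle=True).item()
q={k:wr(i,*a,.044)[:2] for k,a in dict(tl=(389,162),tr=(443,163),bl=(389,277),br=(441,278)).items()}
print(q)
f=(q["tl"]+q["tr"])/2;b=(q["bl"]+q["br"])/2;d=f-b;n=np.linalg.norm(d)
print("len",n,"w",np.linalg.norm(q["tl"]-q["tr"]),"yaw",np.degrees(np.arctan2(d[1],d[0])),"origin",(f+b)/2+d/n*.0225)
print("pinface",wr(i,415,98,.024)[:2])
o=bot.observe();r=R.from_rotvec(o["orientation"]).as_matrix();print("tool yaw",np.degrees(np.arctan2(r[1,0],r[0,0])))
# rail corners
for a in((28,85),(572,63),(547,340),(38,310)): print(wr(i,*a,.094)[:2])
E
```

```text
{'tl': array([0.6448, 0.0492]), 'tr': array([0.6547, 0.0132]), 'bl': array([0.566 , 0.0269]), 'br': array([ 0.5757, -0.0093])}
len 0.08197888740371445 w 0.03724573919963789 yaw 15.83931303952121 origin [0.632  0.0261]
pinface [0.6961 0.0449]
tool yaw 16.086723801717053
[0.6496 0.3307]
[ 0.7388 -0.0404]
[ 0.5664 -0.0818]
[0.4785 0.2925]
```

>>> {"fn": "jog_arm", "kwargs": {"motion": "2.7 0.4 0 0;2.7 0.3 -2 0;0 0 -5 0;0 0 -5 0;0 0 -4.5 0;0 0 -2.5 0;0 0 -1.6 0;0 0 0 0;0 0 0 0"}}

```text
clock: 8.18
tcp_pos: [0.632, 0.025, 0.0446]
orientation: [3.11, 0.439, 0.004]
ft_force: [0.2, 1.6, -0.6]
grip_width: 0.803
gripper_force: 0.0
```

>>> {"fn": "jog_arm", "kwargs": {"motion": "0 0 0 0;0 0 0 0;0 0 0 0;0 0 0 0", "gripper": 0}}

```text
clock: 8.68
tcp_pos: [0.632, 0.0252, 0.0449]
orientation: [3.111, 0.438, 0.004]
ft_force: [-0.4, 1.3, 5.6]
grip_width: 0.453
gripper_force: 62.8
```

>>> {"fn": "jog_arm", "kwargs": {"motion": "0 0 1 0;0 0 2.5 0;0 0 4 0;0 0 4.5 0;0 0 4.5 0;-1 -2 0.5 0;-2 -3.5 0 -1;-3 -4 0 -1;-3 -4 0 -1;-3 -4 0 -1"}}

```text
clock: 9.93
tcp_pos: [0.5073, -0.1514, 0.2111]
orientation: [-3.123, -0.329, 0.007]
ft_force: [0.6, -0.8, -3.7]
grip_width: 0.449
gripper_force: 61.5
```

>>> {"fn": "jog_arm", "kwargs": {"motion": "-3 -3 0 -1;-2 -3 0 0;-1 -1 0 0;0 0 0 0;0 0 0 0;0 0 0 0"}}

```text
clock: 10.68
tcp_pos: [0.4516, -0.2192, 0.2131]
orientation: [-3.126, -0.305, -0.0]
ft_force: [-0.2, 0.4, -4.0]
grip_width: 0.455
gripper_force: 61.5
```

```bash
python3 - <<'E'
from h import *
i=optics.camera_info("wrist");a=optics.read_camera("wrist");np.save("w3.npy",i,allow_pickle=True)
o=bot.observe();r=R.from_rotvec(o["orientation"]).as_matrix();print(o["tcp_pos"],o["grip_width"],"tool yaw",np.degrees(np.arctan2(r[1,0],r[0,0])))
cv2.imwrite("pics/w3.png",cv2.resize(a,(800,600),interpolation=cv2.INTER_CUBIC))
E
```

```text
[ 0.45159482 -0.21922009  0.21319257] 0.4547886666625945 tool yaw 11.143705843197234
```

View pics/w3.png

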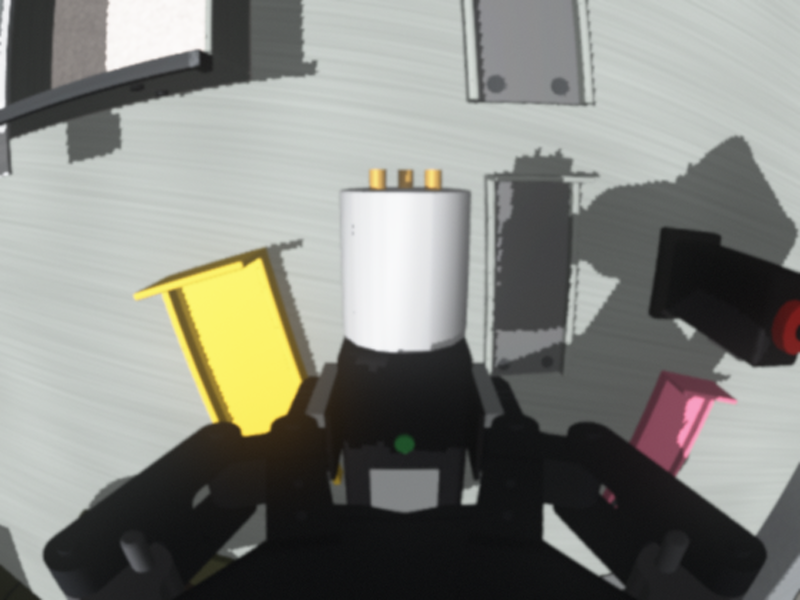

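The tester is held square. The cradle shows at (485–580, 176–374), its end plate at the top, with the handset to its right starting at column 652.

```bash
python3 - <<'E'
from h import *
np.set_printoptions(precision=4,suppress=True)
i=np.load("w3.npy",allow_pickle=True).item()
for n,a in dict(leftwall_near=(487,373,.014),leftwall_far=(486,180,.018),rightwall_near=(567,373,.014),rightwall_far=(578,182,.018),leftin_near=(494,373,.010),leftin_far=(497,182,.015),rightin_near=(564,373,.004),rin_far=(572,182,.015),nearL=(494,374,.004),nearR=(563,374,.004),plateL=(485,176,.042),plateR=(585,176,.042),hs1=(653,318,.01),hs2=(661,228,.01),pinsface=(405,190,.193)).items(): print(n,wr(i,*a)[:2])
C=np.array([.457,-.314]);y=np.radians(11.2);Q=np.array([[np.cos(y),-np.sin(y)],[np.sin(y),np.cos(y)]])
print("predicted corners from hypothesis")
def wproj(p):
    K=i["intrinsics"];M=R.from_rotvec(i["orientation"]).as_matrix();q=M.T@(np.array(p)-i["xyz"]);t=np.arctan2(np.hypot(q[0],q[1]),q[2]);u=q[:2]/np.hypot(q[0],q[1])*t*K[0,0]+K[:2,2];return u/.7
for l in((-.078,.034,.014),(-.078,-.034,.014),(.074,.034,.014),(.074,-.034,.014),(-.078,.029,.004),(-.078,-.029,.004),(.078,.034,.042),(.078,-.034,.042)):
    w=C+Q@np.array(l[:2]);print(l,wproj([*w,l[2]]), 'top c1',(proj("top",[*w,l[2]])-[130,135])*2.96)
E
```

```text
leftwall_near [ 0.3848 -0.2971]
leftwall_far [ 0.5248 -0.2614]
rightwall_near [ 0.3956 -0.3618]
rightwall_far [ 0.5394 -0.3266]
leftin_near [ 0.3841 -0.3037]
leftin_far [ 0.5252 -0.2698]
rightin_near [ 0.3912 -0.364 ]
rin_far [ 0.5384 -0.3232]
nearL [ 0.3807 -0.3058]
nearR [ 0.3902 -0.3635]
plateL [ 0.5269 -0.256 ]
plateR [ 0.5431 -0.3213]
hs1 [ 0.4528 -0.4255]
hs2 [ 0.5244 -0.4083]
pinsface [ 0.515 -0.207]
predicted corners from hypothesis
(-0.078, 0.034, 0.014) [481.7489 385.2911] top c1 [601.7962 401.4934]
(-0.078, -0.034, 0.014) [564.5464 382.6097] top c1 [662.074  389.8435]
(0.074, 0.034, 0.014) [491.2212 183.8847] top c1 [573.5105 267.727 ]
(0.074, -0.034, 0.014) [582.9928 188.2611] top c1 [632.8776 256.475 ]
(-0.078, 0.029, 0.004) [486.0116 379.5115] top c1 [605.2259 401.3747]
(-0.078, -0.029, 0.004) [555.1233 377.4631] top c1 [656.3511 391.493 ]
(0.078, 0.034, 0.042) [499.5045 179.3053] top c1 [575.087  260.0189]
(0.078, -0.034, 0.042) [598.5852 184.6888] top c1 [635.3673 248.6058]
```

>>> {"fn": "jog_arm", "kwargs": {"motion": "0.2 -3.2 0 1;0.2 -3.2 0 0.9;0.2 -3.1 -1 0;0 0 -4 0;0 0 -4 0;0 0 -3 0;0 0 -2 0;0 0 0 0;0 0 0 0"}}

```text
clock: 11.85
tcp_pos: [0.458, -0.3152, 0.074]
orientation: [3.12, 0.356, 0.002]
ft_force: [0.3, -0.6, -3.9]
grip_width: 0.453
gripper_force: 61.6
```

```bash
python3 - <<'E'
from h import *
i=optics.camera_info("wrist");a=optics.read_camera("wrist");np.save("w4.npy",i,allow_pickle=True)
o=bot.observe();r=R.from_rotvec(o["orientation"]).as_matrix();print(o["tcp_pos"],o["ft_force"],"tool yaw",np.degrees(np.arctan2(r[1,0],r[0,0])))
cv2.imwrite("pics/w4.png",cv2.resize(a[80:320,140:460],(800,600),interpolation=cv2.INTER_CUBIC))
E
```

```text
[ 0.45817254 -0.31543455  0.07435488] [ 0.79239537  0.47317523 -2.40817504] tool yaw 12.991699931630988
```

View pics/w4.png

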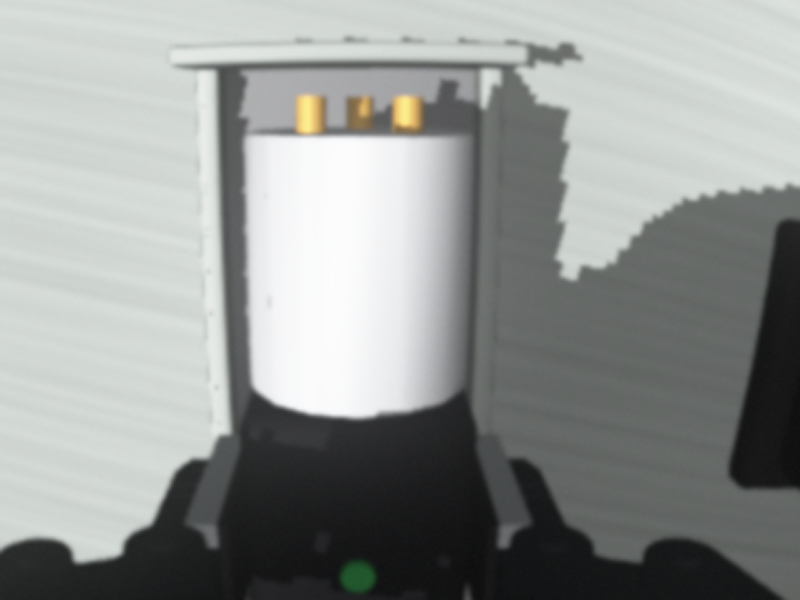

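>>> {"fn": "jog_arm", "kwargs": {"motion": "-0.05 0.15 -1.2 0;0 0 -0.8 0;0 0 -0.5 0;0 0 -0.3 0;0 0 0 0;0 0 0 0"}}

```text
clock: 12.65
tcp_pos: [0.4567, -0.3137, 0.0453]
orientation: [3.121, 0.354, 0.0]
ft_force: [-0.0, -0.3, -3.6]
grip_width: 0.455
gripper_force: 61.8
```

>>> {"fn": "jog_arm", "kwargs": {"motion": "0 0 -0.1 0;0 0 0 0;0 0 0 0"}}

```text
clock: 13.02
tcp_pos: [0.4567, -0.3137, 0.0449]
orientation: [3.121, 0.354, 0.001]
ft_force: [-1.9, 0.8, 5.2]
grip_width: 0.458
gripper_force: 62.7
```

Contact: the vertical force flipped from −3.6 N to +5.2 N. Releasing.

>>> {"fn": "jog_arm", "kwargs": {"motion": "0 0 0 0;0 0 0 0;0 0 0 0", "gripper": 68}}

```text
clock: 13.4
tcp_pos: [0.4566, -0.3136, 0.0442]
orientation: [3.121, 0.354, 0.0]
ft_force: [-0.6, -0.2, 1.2]
grip_width: 0.681
gripper_force: 0.0
```

>>> {"fn": "jog_arm", "kwargs": {"motion": "0 0 1 0;0 0 2 0;0 0 4 0;0 0 5 0;0 0 5 0;0 4 2 0;0 5 0 0;0 0 0 0;0 0 0 0"}}

```text
clock: 14.52
tcp_pos: [0.4567, -0.2237, 0.2349]
orientation: [3.12, 0.356, 0.001]
ft_force: [0.3, -0.5, -0.2]
grip_width: 0.673
gripper_force: 0.0
```

```bash
python3 - <<'E'
from h import *
a=optics.read_camera("wrist")
o=bot.observe();r=R.from_rotvec(o["orientation"]).as_matrix();print(o["tcp_pos"],"tool yaw",np.degrees(np.arctan2(r[1,0],r[0,0])))
cv2.imwrite("pics/w5.png",cv2.resize(a[60:340,100:473],(800,600),interpolation=cv2.INTER_CUBIC))
E
```

```text
[ 0.4567717  -0.22415938  0.23466057] tool yaw 12.960192020775374
```

View pics/w5.png

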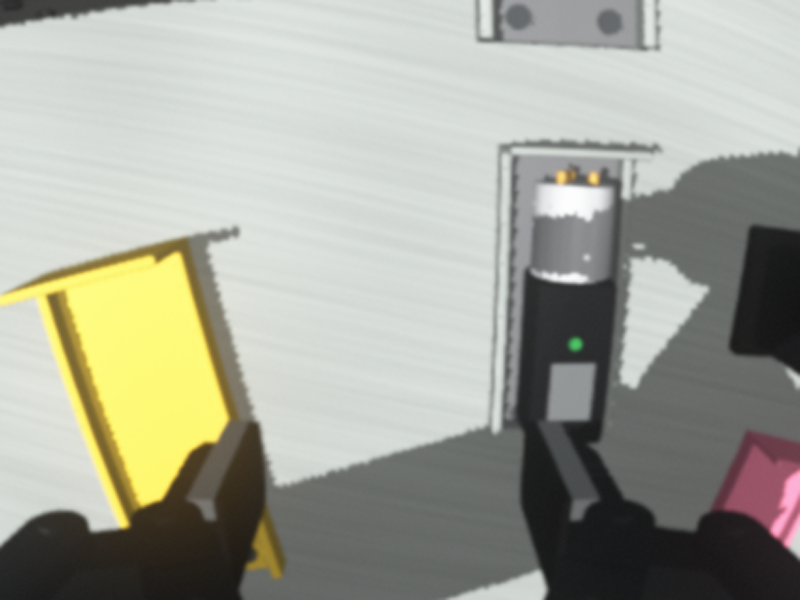

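The tester lies flat in the small cradle, pins towards the end plate: (575,175) to (560,430) in the crop. Next I'll shut the right window.

>>> {"fn": "jog_arm", "kwargs": {"motion": "0.6 5 0 0;0.6 5 0 0;0.7 5 0 0;0.7 5 0 0;0.7 5 0 0;0.6 5 0 0;0.1 2 0 0;0 0 0 0;0 0 0 0", "gripper": 55}}

```text
clock: 15.7
tcp_pos: [0.4968, 0.0953, 0.234]
orientation: [3.121, 0.353, -0.001]
ft_force: [0.5, -0.0, -0.5]
grip_width: 0.551
gripper_force: 0.0
```

>>> {"fn": "jog_arm", "kwargs": {"motion": "0 0 -4.5 0;0 0 -4 0;0 0 -2 0;0 0 -1 0;0 0 0 0;0 0 0 0"}}

```text
clock: 16.45
tcp_pos: [0.4974, 0.0962, 0.1202]
orientation: [3.122, 0.353, 0.003]
ft_force: [-0.2, 0.7, 0.5]
grip_width: 0.549
gripper_force: 0.0
```

>>> {"fn": "jog_arm", "kwargs": {"motion": "0 0 0 0;0 0 0 0;0 0 0 0;0 0 0 0", "gripper": 0}}

```text
clock: 16.95
tcp_pos: [0.4971, 0.096, 0.1202]
orientation: [3.12, 0.356, 0.002]
ft_force: [-0.7, -3.0, 5.9]
grip_width: 0.127
gripper_force: 60.1
```

>>> {"fn": "jog_arm", "kwargs": {"motion": "0.12 -0.49 0 0;0.3 -1.26 0 0;0.4 -1.68 0 0;0.4 -1.68 0 0;0.4 -1.68 0 0;0.4 -1.68 0 0;0.4 -1.68 0 0;0.4 -1.68 0 0;0.4 -1.68 0 0;0.2 -0.84 0 0"}}

```text
clock: 18.2
tcp_pos: [0.5312, -0.0469, 0.1202]
orientation: [-3.121, -0.354, -0.002]
ft_force: [-1.5, 2.1, 5.8]
grip_width: 0.134
gripper_force: 60.2
```

>>> {"fn": "jog_arm", "kwargs": {"motion": "0.1 -0.42 0 0;0.1 -0.39 0 0;0 0 0 0;0 0 0 0"}}

```text
clock: 18.7
tcp_pos: [0.5331, -0.055, 0.1202]
orientation: [3.121, 0.356, 0.002]
ft_force: [-1.4, -0.1, 6.3]
grip_width: 0.132
gripper_force: 60.1
```

>>> {"fn": "jog_arm", "kwargs": {"motion": "0.1 -0.42 0 0;0.07 -0.29 0 0;0.05 -0.2 0 0;0.05 -0.2 0 0;0 0 0 0;0 0 0 0"}}

```text
clock: 19.45
tcp_pos: [0.5354, -0.0645, 0.1201]
orientation: [-3.119, -0.355, -0.001]
ft_force: [-2.1, 4.5, 7.4]
grip_width: 0.133
gripper_force: 60.3
```

>>> {"fn": "jog_arm", "kwargs": {"motion": "0.04 -0.15 0 0;0 0 0 0;0 0 0 0"}}

```text
clock: 19.82
tcp_pos: [0.5354, -0.0646, 0.1202]
orientation: [-3.117, -0.354, -0.001]
ft_force: [-2.3, 9.6, 7.4]
grip_width: 0.124
gripper_force: 60.5
```

>>> {"fn": "jog_arm", "kwargs": {"motion": "0 0 0 0;0 0 0 0;0 0 0 0", "gripper": 50}}

```text
clock: 20.2
tcp_pos: [0.5358, -0.0679, 0.1191]
orientation: [3.122, 0.354, -0.0]
ft_force: [0.2, 0.1, 0.5]
grip_width: 0.499
gripper_force: 0.0
```

>>> {"fn": "jog_arm", "kwargs": {"motion": "0 0 3 0;0 0 4 0;-1 0 4 0;-2 0 3 0;0 0 0 0;0 0 0 0"}}

```text
clock: 20.95
tcp_pos: [0.5057, -0.0678, 0.2588]
orientation: [-3.121, -0.354, 0.0]
ft_force: [-0.3, 0.2, 0.1]
grip_width: 0.496
gripper_force: 0.0
```

```bash
python3 - <<'E'
from h import *
i=optics.camera_info("wrist");a=optics.read_camera("wrist");np.save("w6.npy",i,allow_pickle=True)
b=optics.read_camera("scene");cv2.imwrite("pics/s6.png",b)
A=cv2.resize(a[0:260,:],(800,371),interpolation=cv2.INTER_CUBIC)
B=cv2.resize(b[150:290,130:440],(507,229),interpolation=cv2.INTER_CUBIC)
o=np.zeros((600,800,3),np.uint8);o[:371]=A;o[371:,:507]=B;cv2.imwrite("pics/w6.png",o)
E
```

```text
(no output)
```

View pics/w6.png

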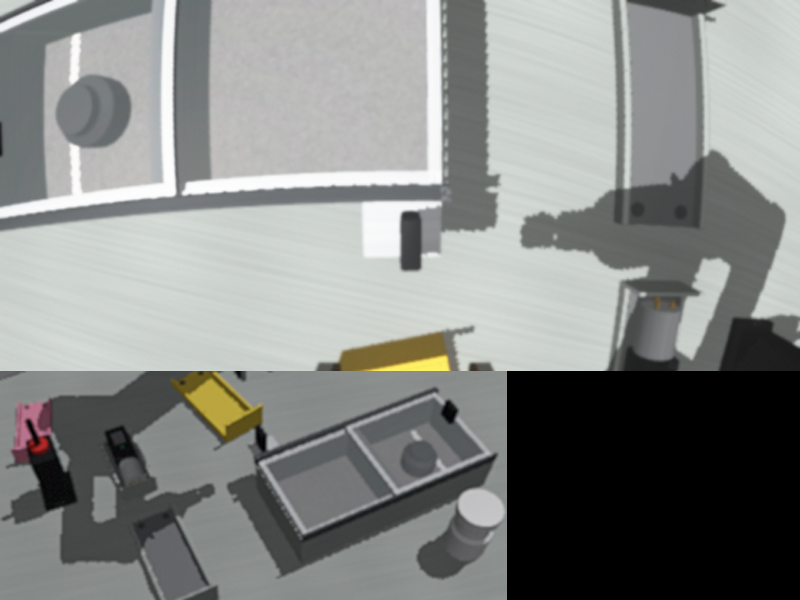

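The right window is shut and the tester is lying in the small cradle. The left window looks shut, and I'll confirm it with a gentle push on its fin.

>>> {"fn": "jog_arm", "kwargs": {"motion": "0.6 5 0 0;0.6 5 0 0;0.7 5 0 0;0.7 5 0 0;0.7 5 0 0;0.7 5 0 0;0.6 5.3 0 0;0 0 0 0;0 0 0 0", "gripper": 60}}

```text
clock: 22.18
tcp_pos: [0.5513, 0.2851, 0.2576]
orientation: [3.12, 0.356, -0.005]
ft_force: [-0.3, -0.6, -1.1]
grip_width: 0.599
gripper_force: 0.0
```

```bash
python3 - <<'E'
from h import *
i=optics.camera_info("wrist");a=optics.read_camera("wrist");np.save("w7.npy",i,allow_pickle=True)
print(bot.observe()["tcp_pos"]);cv2.imwrite("pics/w7.png",cv2.resize(a,(800,600),interpolation=cv2.INTER_CUBIC))
E
```

```text
[0.55139733 0.28441658 0.25795969]
```

View pics/w7.png

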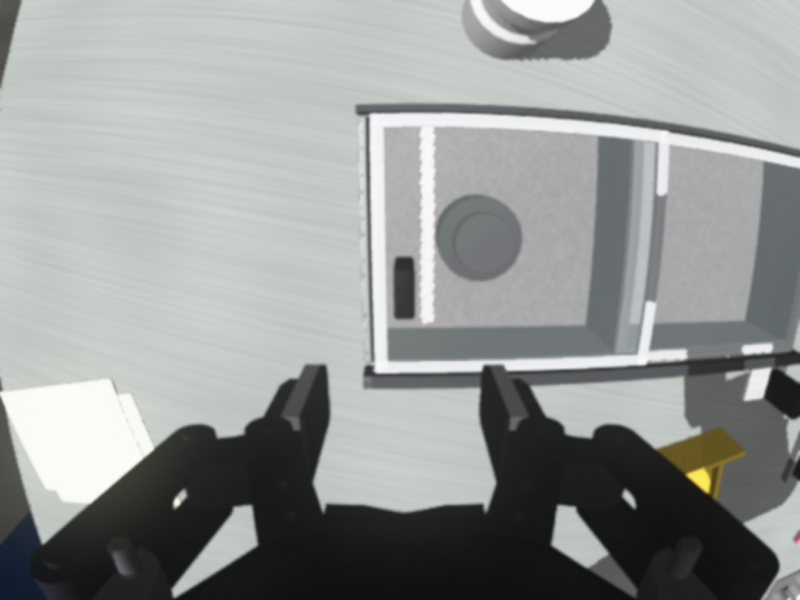

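The fin at (403,258–318) is centred between the jaws, and the left window's edge is almost flush with the locker's end. I'll grip it and press it shut.

>>> {"fn": "jog_arm", "kwargs": {"motion": "0.1 0 -4.5 0;0.1 0 -4.5 0;0 0 -3 0;0 0 -1.5 0;0 0 0 0;0 0 0 0"}}

```text
clock: 22.98
tcp_pos: [0.5549, 0.2853, 0.1257]
orientation: [-3.121, -0.354, -0.004]
ft_force: [0.3, 0.5, -0.9]
grip_width: 0.599
gripper_force: 0.0
```

>>> {"fn": "jog_arm", "kwargs": {"motion": "0 0 0 0;0 0 0 0;0 0 0 0;0 0 0 0", "gripper": 0}}

```text
clock: 23.48
tcp_pos: [0.5543, 0.2856, 0.1254]
orientation: [-3.121, -0.356, -0.003]
ft_force: [-2.0, -0.3, 6.1]
grip_width: 0.127
gripper_force: 59.3
```

>>> {"fn": "jog_arm", "kwargs": {"motion": "-0.05 0.19 0 0;-0.02 0.1 0 0;0 0 0 0;0 0 0 0"}}

```text
clock: 23.98
tcp_pos: [0.5537, 0.2881, 0.1254]
orientation: [3.121, 0.356, 0.003]
ft_force: [-1.2, -2.1, 5.8]
grip_width: 0.128
gripper_force: 59.4
```

Moved 2.5 mm without hitting the stop. I'll continue.

>>> {"fn": "jog_arm", "kwargs": {"motion": "-0.05 0.19 0 0;-0.05 0.19 0 0;0 0 0 0;0 0 0 0"}}

```text
clock: 24.48
tcp_pos: [0.5533, 0.2895, 0.1254]
orientation: [3.117, 0.356, 0.003]
ft_force: [2.0, -8.1, 7.0]
grip_width: 0.131
gripper_force: 59.7
```

>>> {"fn": "jog_arm", "kwargs": {"motion": "0 0 0 0;0 0 0 0;0 0 0 0", "gripper": 60}}

```text
clock: 24.85
tcp_pos: [0.5519, 0.2923, 0.1241]
orientation: [-3.121, -0.355, 0.001]
ft_force: [0.6, -0.1, -0.9]
grip_width: 0.604
gripper_force: 0.0
```

>>> {"fn": "jog_arm", "kwargs": {"motion": "0 0 3 0;0 0 4 0;0 0 4 0;-2 0 2 0;-2 0 0 0;0 0 0 0;0 0 0 0"}}

```text
clock: 25.72
tcp_pos: [0.5126, 0.2922, 0.254]
orientation: [3.121, 0.355, 0.0]
ft_force: [0.9, 0.7, 0.7]
grip_width: 0.598
gripper_force: 0.0
```

```bash
python3 - <<'E'
from plant import bot
print(bot.observe()["tcp_pos"],bot.finish_job())
E
```

```text
the job is handed in; nothing more can be done
[0.51256517 0.29217028 0.2540258 ] None
```

The tester is lying flat in the small grey cradle with its pins towards the end plate, both windows are pushed shut to their stops, and the job was handed in at about 26 s (no verdict was returned).

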